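# Find the tired spring mount of the lab's vacuum pump and tag it

### The job

These three spring mounts came off the lab's vacuum pump and one has gone soft. Press down each round pad in turn by at least a few millimetres, first the mount on the robot's left, then the middle one, then the right one, to feel which gives most easily; then push the orange tag of that softest mount fully down and leave the other two tags up. Only touch and press: do not lift, tip or shove the mounts, and leave everything else on the bench alone.

Things in the scene. Friction and masses are not known exactly. Their poses are not given: they have to be found in the camera images.
- mount_a: one of three outwardly identical spring mounts standing loose on the bench (about 0.8 kg): steel base plate 150 x 90 x 12 mm (x, y, z), on it a round blue spring cup 72 mm across and 48 mm high, and a black tag guide. Origin: centre of the plate's underside, on the bench. Its x axis runs from the tag towards the pad: pad centre at x = +33 mm, tag centre at x = -37 mm, both at y = 0; z up. Which mount is the softest cannot be seen
- pad_a_top (a point): centre of the top of mount_a's pad: a round dark rubber-faced steel disc 60 mm across on a coil spring, top 85 mm above the bench at rest; pressed it moves straight down, up to 12 mm, and springs back when let go. Every pad starts to move at about 1 N; each further mm then takes 0.4 to 1.6 N, always the same on one pad, and the softest needs about half as much per mm as the next one
- pad_a (a joint): how far mount_a's pad is pressed in, m: 0 at rest, 0.012 fully pressed
- tag_a_top (a point): centre of the top of mount_a's tag: an orange cap 22 x 30 x 8 mm (mount's x, y, z) with a white strip below, standing on the black guide; its top is 108 mm above the bench when up, 90 mm when fully down. It slides straight down against about 4 N of friction and stays where it is left
- tag_a (a joint): how far mount_a's tag is pushed down, m: 0 up, 0.018 fully down
- mount_b: one of three outwardly identical spring mounts standing loose on the bench (about 0.8 kg): steel base plate 150 x 90 x 12 mm (x, y, z), on it a round blue spring cup 72 mm across and 48 mm high, and a black tag guide. Origin: centre of the plate's underside, on the bench. Its x axis runs from the tag towards the pad: pad centre at x = +33 mm, tag centre at x = -37 mm, both at y = 0; z up. Which mount is the softest cannot be seen
- pad_b_top (a point): centre of the top of mount_b's pad: a round dark rubber-faced steel disc 60 mm across on a coil spring, top 85 mm above the bench at rest; pressed it moves straight down, up to 12 mm, and springs back when let go. Every pad starts to move at about 1 N; each further mm then takes 0.4 to 1.6 N, always the same on one pad, and the softest needs about half as much per mm as the next one
- pad_b (a joint): how far mount_b's pad is pressed in, m: 0 at rest, 0.012 fully pressed
- tag_b_top (a point): centre of the top of mount_b's tag: an orange cap 22 x 30 x 8 mm (mount's x, y, z) with a white strip below, standing on the black guide; its top is 108 mm above the bench when up, 90 mm when fully down. It slides straight down against about 4 N of friction and stays where it is left
- tag_b (a joint): how far mount_b's tag is pushed down, m: 0 up, 0.018 fully down
- mount_c: one of three outwardly identical spring mounts standing loose on the bench (about 0.8 kg): steel base plate 150 x 90 x 12 mm (x, y, z), on it a round blue spring cup 72 mm across and 48 mm high, and a black tag guide. Origin: centre of the plate's underside, on the bench. Its x axis runs from the tag towards the pad: pad centre at x = +33 mm, tag centre at x = -37 mm, both at y = 0; z up. Which mount is the softest cannot be seen
- pad_c_top (a point): centre of the top of mount_c's pad: a round dark rubber-faced steel disc 60 mm across on a coil spring, top 85 mm above the bench at rest; pressed it moves straight down, up to 12 mm, and springs back when let go. Every pad starts to move at about 1 N; each further mm then takes 0.4 to 1.6 N, always the same on one pad, and the softest needs about half as much per mm as the next one
- pad_c (a joint): how far mount_c's pad is pressed in, m: 0 at rest, 0.012 fully pressed
- tag_c_top (a point): centre of the top of mount_c's tag: an orange cap 22 x 30 x 8 mm (mount's x, y, z) with a white strip below, standing on the black guide; its top is 108 mm above the bench when up, 90 mm when fully down. It slides straight down against about 4 N of friction and stays where it is left
- tag_c (a joint): how far mount_c's tag is pushed down, m: 0 up, 0.018 fully down
- vial_mid (a point): small amber vial with a white cap, 22 mm across, 55 mm high, loose, between mounts; a bystander to leave alone. This point: about its middle
- standoff_mid (a point): brass standoff with a steel stud, 19 mm across, 55 mm high, loose, between mounts; a bystander to leave alone. This point: about its middle
- reagent_mid (a point): amber bottle 64 mm across, 135 mm high, loose, behind the mounts; a bystander to leave alone. This point: about its middle
- beaker_mid (a point): glass beaker 72 mm across, 90 mm high, loose, behind the mounts; a bystander to leave alone. This point: about its middle
- spanner_mid (a point): spanner 160 mm long lying on the bench to the right of the mounts, loose; a bystander to leave alone. This point: about its middle
- parts_tray_mid (a point): white open tray 100 x 150 x 35 mm, loose, behind the mounts; a bystander to leave alone. This point: about its middle
- gas_burner_mid (a point): blue hand-held gas burner, 90 mm across the foot, about 200 mm high, loose, behind the mounts; a bystander to leave alone. This point: about its middle
Mind the look-alikes: they are no part of the job. What is shaped like the mount_b but pink is not meant.

How it is judged:
By the outcome, as a careful person would: the job done as asked, in the order asked, and still so for the second after the job is handed in, with the robot touching nothing.
It also fails if it takes over 48 s, if anything falls off the work surface, if the arm or the gripper's body presses on something with over 40 N, if the wrist force passes 120 N, or if a joint passes its speed limit or range.

### The arm

A 6-joint arm with a two-finger parallel gripper is mounted at the origin on the work surface. World frame = base frame: x ahead of the robot, y to its left, z up, the work surface at z = 0. Lengths are in m, angles in rad, forces in N, time in s.
With the tool pointing down it reaches from about 0.3 to 0.875 m from the base axis. Payload 6.4 kg.
Tool frame: the origin (TCP) lies between the finger pads; the fingertips stand 11 mm ahead of it and the grasp point (between the pads) lies 8 mm behind it (ctrl.tcp_to_tips is the distance from the TCP to the fingertips, in m); x points along the fingers, z is the direction in which the jaws open and shut, and the axes are right-handed (so a half turn about x gives the same grasp; the last joint's range is limited). The gripper opens to 85 mm and grips with 20 to 120 N. Pads are 22 mm wide; open, the fingers measure 114 mm over their backs; the gripper's body (76 mm by 85 mm) begins 54 mm behind the grasp point. The pads swing forward as they close: fully open they stand 13 mm farther back than shut.
Start: joints at [0.973, 0.181, 1.607, -0, 1.354, -0.206], TCP at [0.22, 0.531, 0.242] pointing down, gripper open.
Joint ranges: [-2.99, 2.99], [-0.89, 2.07], [0.3, 2.58], [-1.14, 4.28], [0, 2.63], [-3.12, 3.12]. Speed limits (rad/s): [2.57, 2.57, 3.01, 3.14, 3.14, 3.14].

### API

Orientations are given as a unit quaternion [w, x, y, z].
In Python, from bench import ctrl, eyes, hand_in gives the robot as it stands. The module is installed in compiled form; this text tells all that it offers.
- The arm moves only by the tool step_arm, never from a script. Its arguments are lists of equal length, an entry for each row: "xyz": the shift along the world's x, y, z in mm, a list of three; "spin": the turn about the world's z in rad; "fingers": the opening in per cent of the stroke, from 0 (shut) to 100 (fully open). A call has 1 to 10 rows; each row is the pose to reach, as a shift and turn from the pose commanded when the call began; what a row does not reach only later rows make up. A row lasts 1/10 s, in which the tool goes at most 50 mm and 8.59 degrees, less where a joint would pass 70% of its speed; a pose out of reach is approached as far as the arm can. A call with a gripper value outside its range is refused whole. The fingers move at their own pace and stop on an object; the grip force is fixed at half the most. Time passes only in rows, so rows that repeat a pose let the fingers close. It gives the time, the measured TCP pose, the force and the opening at its end, in the units of the state.
- ctrl.get_obs(): the state, without advancing time (a new reading comes with each control period).
- eyes.camera(name): name is "scene" or "top" or "wrist"; returns the picture (480x640x3 uint8, red, green, blue); there is no depth.
- eyes.camera_model(name): a dict with "vertical_fov" (degrees; the focal length in pixels is half the picture's height over the tangent of half this angle, whatever the lens; pixels are square), "cx", "cy" (the principal point, pixels), "pose" (4x4, takes a point from camera to world coordinates); the wrist camera has in their place "tool_from_camera" (4x4, takes a point from camera to tool coordinates, whose origin is the TCP and whose axes are the tool frame's). Camera axes: x right, y up, looking along -z (the intrinsics and any distortion apply to the point x, -y, -z); pixel columns grow to the right and rows downward; lengths in m; the calibration is good to about 2 mm. A picture is of the moment at which its call begins: read the wrist's pose just before it. camera_model takes no time and is no camera call.
- hand_in(): hands the job in, once; it reports no verdict.
The state is a dict: "time_s": time; "q": joint angles; "dq": joint speeds; "joint_efforts": joint torques, N m; "eef_pos": TCP position; "eef_rot": TCP orientation; "wrist_force": force on the tool from outside, world axes, zero at the start; "torque": the same for the moment, N m; "opening": opening from 0.0 (shut) to 1.0 (fully open).
Only numpy, scipy, OpenCV 4.12 (cv2) and the standard library are available. Lean on these libraries where they do the work, as an engineer would, in place of code of your own. Each camera call takes 0.05 s, during which the arm holds its last target.

## Working session

There is one attempt and no reset: what is moved stays moved. The work goes in short steps, Python scripts to look and compute and a tool call to move; the robot and the scene stay as the last step left them, time stands still between calls to the robot, and variables do not carry over. Pictures are saved under pics/ and viewed, and the job is handed in when it is done.

Besides the shell and the picture viewer there is one more tool, called in YAML: its name, and indented under it one key for each argument. step_arm: Moves the arm, as the interface text tells. Its arguments: {"type":"object","properties":{"xyz":{"type":"array"},"spin":{"type":"array"},"fingers":{"type":"array"}},"required":["xyz","spin","fingers"]}

```bash
mkdir -p pics; python3 - <<'E'
from bench import ctrl, eyes
import cv2
for n in("top","scene"):
    cv2.imwrite(f"pics/{n}0.png",eyes.camera(n)[:,:,::-1]); print(n,eyes.camera_model(n))
print(eyes.camera_model("wrist")); print(ctrl.get_obs(), ctrl.tcp_to_tips)
E
```

```text
top {'vertical_fov': 42.885628918366, 'cx': 324.51975581079824, 'cy': 231.60977911877984, 'pose': array([[-0.00782424,  0.98359905, -0.18019905,  0.30642617],
       [-0.9998453 , -0.01053409, -0.01408606, -0.08397657],
       [-0.01575327,  0.18006096,  0.9835293 ,  1.57652228],
       [ 0.        ,  0.        ,  0.        ,  1.        ]])}
scene {'vertical_fov': 52.42719466580958, 'cx': 309.55827154529766, 'cy': 247.11561630427204, 'pose': array([[-0.61732887, -0.40215882,  0.67614596,  1.22675465],
       [ 0.78644525, -0.33756295,  0.51725731,  0.38913307],
       [ 0.02022224,  0.85106964,  0.52466325,  0.58351238],
       [ 0.        ,  0.        ,  0.        ,  1.        ]])}
{'vertical_fov': 62.82415769109996, 'cx': 321.71417211192454, 'cy': 235.52007023583278, 'tool_from_camera': array([[-3.67172947e-04,  2.72628322e-01, -9.62119360e-01,
        -1.31119163e-01],
       [-1.79529422e-05,  9.62119423e-01,  2.72628347e-01,
         6.84869178e-02],
       [ 9.99999932e-01,  1.17374627e-04, -3.48369743e-04,
         2.78703025e-04],
       [ 0.00000000e+00,  0.00000000e+00,  0.00000000e+00,
         1.00000000e+00]])}
{'time_s': 0.1, 'q': array([ 9.72698146e-01,  1.81473566e-01,  1.60794156e+00, -5.07209407e-06,
        1.35379815e+00, -2.06322915e-01]), 'dq': array([-0.00107017, -0.00385916, -0.00433155, -0.00164631,  0.0016579 ,
        0.00017294]), 'joint_efforts': array([ 2.07034405e-03, -4.45873904e+01, -3.52240348e+01, -2.01999419e-04,
        4.04519684e-03, -1.35659479e-05]), 'eef_pos': array([0.21926424, 0.53101609, 0.24145418]), 'eef_rot': array([ 0.5872251 , -0.39333505,  0.58828664,  0.39290336]), 'wrist_force': array([ 0.08882337, -0.86142384, -0.65024978]), 'torque': array([ 0.01683495, -0.00790433, -0.0235539 ]), 'opening': 1.0004395952142235} 0.011
```

View pics/top0.png

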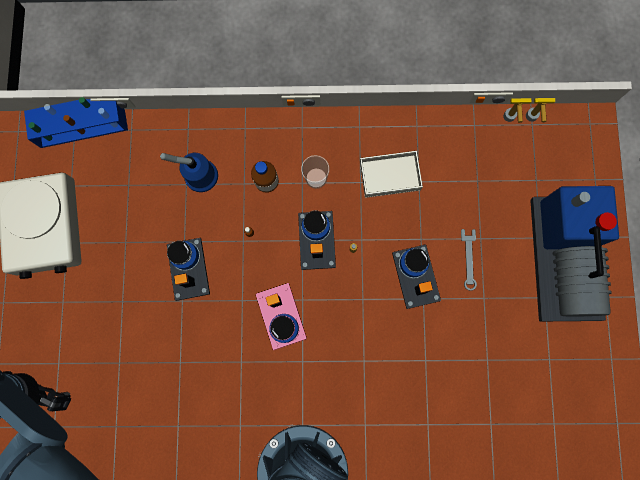

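View pics/scene0.png

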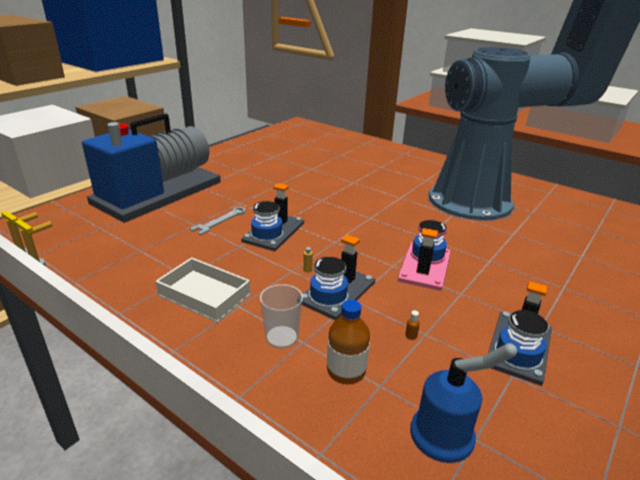

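```bash
python3 - <<'E'
import cv2
im=cv2.imread("pics/top0.png")
c=[im[225:310,150:230],im[200:285,275:355],im[232:317,378:458]]
cv2.imwrite("pics/crop0.png",cv2.hconcat([cv2.resize(x,None,fx=3.3,fy=3.3,interpolation=cv2.INTER_CUBIC) for x in c]))
import numpy as np
# orange caps & blue
hsv=cv2.cvtColor(im,cv2.COLOR_BGR2HSV)
for (u0,v0) in((150,225),(275,200),(378,232)):
    h=hsv[v0:v0+85,u0:u0+80]
    m=((abs(h[...,0].astype(int)-17)<5)&(h[...,1]>200)&(h[...,2]>200)).astype(np.uint8)
    n,l,s,ce=cv2.connectedComponentsWithStats(m)
    for i in range(1,n):
        if s[i,4]>20: print("tag",s[i],ce[i]+[u0,v0])
E
```

```text
tag [25 49 12 10 94] [180.24468085 278.5       ]
tag [36 44 11  9 91] [315.86813187 247.64835165]
tag [41 50 13 10 98] [425.2244898  286.41836735]
```

View pics/crop0.png

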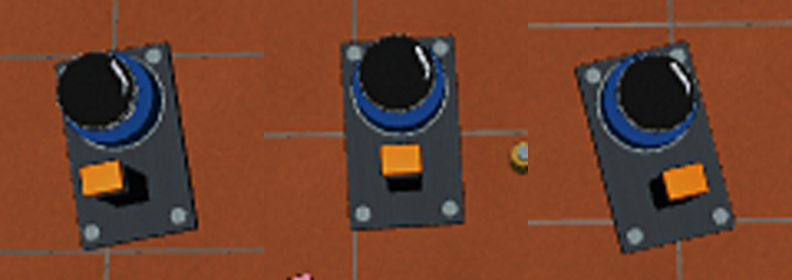

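```bash
cat > h.py <<'E'
from bench import ctrl, eyes
import numpy as np
def ray(n,u,v,z,T=None):
    m=eyes.camera_model(n); f=240/np.tan(np.radians(m['vertical_fov']/2))
    T=m['pose'] if T is None else T
    d=T[:3,:3]@np.array([(u-m['cx'])/f,-(v-m['cy'])/f,-1]); o=T[:3,3]
    return o+d*(z-o[2])/d[2]
def proj(n,p,T=None):
    m=eyes.camera_model(n); f=240/np.tan(np.radians(m['vertical_fov']/2))
    T=m['pose'] if T is None else T
    c=T[:3,:3].T@(np.array(p)-T[:3,3]); return m['cx']-f*c[0]/c[2], m['cy']+f*c[1]/c[2]
E
python3 - <<'E'
from h import *
for nm,p,t in(("L",(179.4,252.3),(180.2,278.5)),("M",(315,221.8),(315.9,247.6)),("R",(416.8,259.9),(425.2,286.4))):
    a=ray("top",*p,.085);b=ray("top",*t,.107);d=(a-b)[:2]
    print(nm,a[:2],b[:2],np.hypot(*d),np.degrees(np.arctan2(d[1],d[0])))
print(proj("scene",[0,0,0]), proj("scene",ray("top",315,221.8,.085)), proj("scene",ray("top",179.4,252.3,.085)),proj("scene",ray("top",416.8,259.9,.085)))
from scipy.spatial.transform import Rotation as R
print(R.from_quat(ctrl.get_obs()['eef_rot'],scalar_first=True).as_matrix().round(3))
E
```

```text
L [0.53147137 0.29710689] [0.46403788 0.28729288] 0.06814389731424116 8.280475185968045
M [ 0.60478025 -0.03910654] [ 0.53632576 -0.04163834] 0.06850129504412968 2.1181297348332877
R [ 0.50666714 -0.288626  ] [ 0.43943454 -0.3034751 ] 0.06885287409008056 12.45449690967472
(np.float64(469.7991770761016), np.float64(200.4093193838452)) (np.float64(329.56908015444935), np.float64(263.07176047394233)) (np.float64(526.4688016827089), np.float64(318.16924106020195)) (np.float64(265.83852867543465), np.float64(205.3755993299207))
[[-0.001 -0.924  0.382]
 [-0.001  0.382  0.924]
 [-1.     0.    -0.002]]
```

step_arm:
  xyz:
    - [40,-30,0]
    - [80,-60,0]
    - [120,-90,0]
    - [160,-120,0]
    - [200,-150,0]
    - [240,-180,0]
    - [280,-210,0]
    - [312,-234,0]
    - [312,-234,0]
    - [312,-234,0]
  spin: [0.1,0.2,0.3,0.4,0.5,0.54,0.54,0.54,0.54,0.54]
  fingers: [0,0,0,0,0,0,0,0,0,0]

```text
time_s: 1.1
eef_pos: [0.5317, 0.2966, 0.2415]
eef_rot: [0.462, -0.535, 0.463, 0.536]
wrist_force: [-0.4, 0.5, -0.9]
opening: -0.0
```

```bash
cat >> h.py <<'E'
from scipy.spatial.transform import Rotation as R
import cv2
def wrist(name):
    o=ctrl.get_obs(); im=eyes.camera("wrist"); cv2.imwrite(f"pics/{name}.png",im[:,:,::-1])
    T=np.eye(4);T[:3,:3]=R.from_quat(o['eef_rot'],scalar_first=True).as_matrix();T[:3,3]=o['eef_pos']
    T=T@eyes.camera_model("wrist")['tool_from_camera']; np.save(f"pics/{name}.npy",T)
    print(o['time_s'],o['eef_pos'],o['wrist_force'],o['opening'])
E
python3 -c "
from h import *
wrist('w1')
T=np.load('pics/w1.npy')
print(proj('wrist',[.5315,.2971,.085],T),proj('wrist',[.464,.2873,.108],T))"
```

```text
1.1 [0.53170883 0.29662785 0.24146005] [-0.40016356  0.53308281 -0.93959823] -0.00038984966881657433
(np.float64(322.37173762153674), np.float64(218.8974970242954)) (np.float64(322.66681848938276), np.float64(124.576241786102))
```

View pics/w1.png

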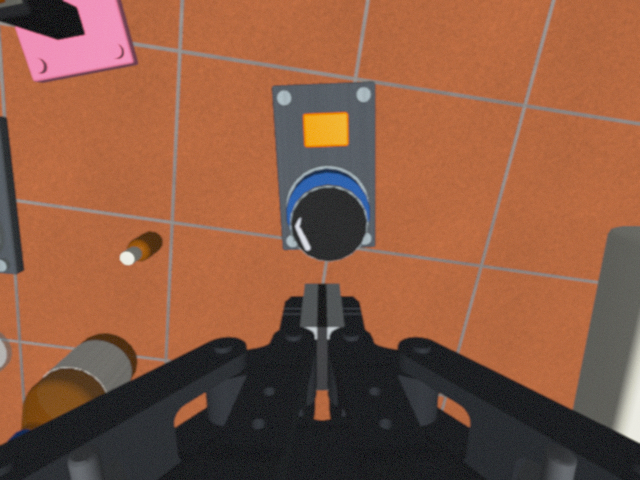

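```bash
python3 -c "
from h import *
T=np.load('pics/w1.npy')
print(ray('wrist',328,224,.085,T),ray('wrist',326,129.5,.108,T))"
```

```text
[0.53479109 0.30187694 0.085     ] [0.46673301 0.289895   0.108     ]
```

step_arm:
  xyz:
    - [1,3,-40]
    - [1,3,-80]
    - [1,3,-115]
    - [1,3,-132]
    - [1,3,-140]
    - [1,3,-140]
    - [1,3,-140]
    - [1,3,-140]
  spin: [0,0,0,0,0,0,0,0]
  fingers: [0,0,0,0,0,0,0,0]

```text
time_s: 1.95
eef_pos: [0.5334, 0.3011, 0.1041]
eef_rot: [-0.462, 0.536, -0.461, -0.535]
wrist_force: [-0.9, 0.4, 0.4]
opening: -0.002
```

step_arm:
  xyz:
    - [0,0,-2]
    - [0,0,-4]
    - [0,0,-6]
    - [0,0,-8]
    - [0,0,-9]
    - [0,0,-9]
    - [0,0,-9]
    - [0,0,-9]
  spin: [0,0,0,0,0,0,0,0]
  fingers: [0,0,0,0,0,0,0,0]

```text
time_s: 2.75
eef_pos: [0.5327, 0.3004, 0.0935]
eef_rot: [-0.462, 0.536, -0.462, -0.536]
wrist_force: [-0.7, -0.2, 3.9]
opening: 0.002
```

step_arm:
  xyz:
    - [0,0,-2]
    - [0,0,-4]
    - [0,0,-5]
    - [0,0,-5]
    - [0,0,-5]
    - [0,0,-5]
  spin: [0,0,0,0,0,0]
  fingers: [0,0,0,0,0,0]

```text
time_s: 3.35
eef_pos: [0.5328, 0.3005, 0.0889]
eef_rot: [-0.462, 0.536, -0.462, -0.536]
wrist_force: [-2.6, -1.3, 7.6]
opening: -0.003
```

```bash
python3 -c "
from h import *
wrist('w2')"
```

```text
3.35 [0.53275136 0.30045378 0.08885904] [-2.64381134 -1.28238505  7.56713601] -0.002910051074736946
```

View pics/w2.png

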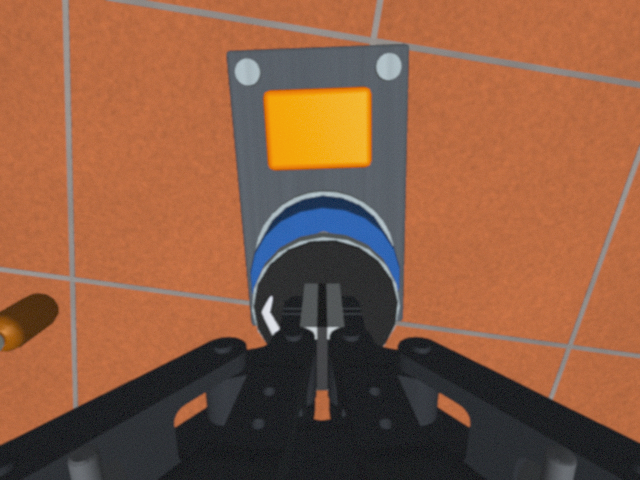

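```bash
cat >> h.py <<'E'
def avg(n=12):
    F=[];Z=[]
    for _ in range(n):
        eyes.camera("wrist"); o=ctrl.get_obs(); F.append(o['wrist_force']);Z.append(o['eef_pos'])
    F=np.array(F); print(o['time_s'],"F",F.mean(0).round(2),"sd",F.std(0).round(2),"pos",np.mean(Z,0).round(5),"depth mm",(96-1000*np.mean(Z,0)[2]).round(2))
E
python3 -c "
from h import *
avg()"
```

```text
4.0 F [-2.11 -1.43  7.81] sd [0.24 0.4  0.48] pos [0.53276 0.30046 0.08888] depth mm 7.12
```

step_arm:
  xyz:
    - [0,0,5]
    - [0,0,15]
    - [0,0,15]
    - [0,0,15]
    - [0,0,15]
  spin: [0,0,0,0,0]
  fingers: [0,0,0,0,0]

```text
time_s: 4.5
eef_pos: [0.5321, 0.3003, 0.1027]
eef_rot: [0.461, -0.535, 0.462, 0.536]
wrist_force: [0.4, -0.3, 0.1]
opening: -0.0
```

```bash
python3 -c "
from h import *
avg()"
```

```text
5.1 F [-0.11 -0.05  0.11] sd [0.45 0.56 0.6 ] pos [0.53238 0.3004  0.10302] depth mm -7.02
```

step_arm:
  xyz:
    - [0,0,50]
    - [0,0,100]
    - [10,-45,110]
    - [20,-92,110]
    - [31,-139,110]
    - [41,-187,110]
    - [52,-234,110]
    - [62,-280,110]
    - [70,-320,110]
    - [74,-337,110]
  spin: [0,0,-0.02,-0.04,-0.06,-0.08,-0.1,-0.11,-0.11,-0.11]
  fingers: [0,0,0,0,0,0,0,0,0,0]

```text
time_s: 6.1
eef_pos: [0.607, -0.0404, 0.2134]
eef_rot: [-0.491, 0.509, -0.491, -0.508]
wrist_force: [-0.1, -0.1, 0.2]
opening: 0.001
```

step_arm:
  xyz:
    - [0,0,0]
    - [0,0,0]
    - [0,0,0]
  spin: [0,0,0]
  fingers: [0,0,0]

```text
time_s: 6.4
eef_pos: [0.6062, -0.0349, 0.2132]
eef_rot: [0.49, -0.51, 0.49, 0.51]
wrist_force: [-0.1, -0.1, 0.6]
opening: -0.002
```

```bash
python3 -c "
from h import *
wrist('w3')
T=np.load('pics/w3.npy')
print(proj('wrist',[.6048,-.0391,.085],T),proj('wrist',[.5363,-.0416,.108],T))"
```

```text
6.4 [ 0.60623896 -0.03486137  0.21316111] [-0.12293739 -0.14979285  0.61602716] -0.002478313082833298
(np.float64(315.35408707765936), np.float64(226.1491477558671)) (np.float64(314.63374632376275), np.float64(121.06788679018088))
```

View pics/w3.png

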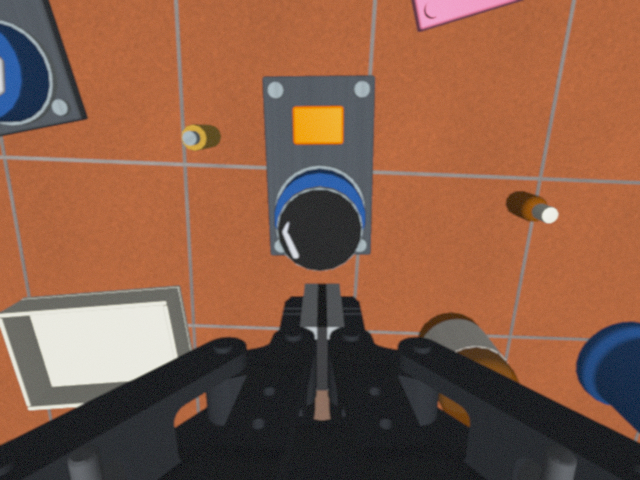

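step_arm:
  xyz:
    - [0,-2,-40]
    - [0,-2,-80]
    - [0,-2,-100]
    - [0,-2,-109]
    - [0,-2,-113]
    - [0,-2,-116]
    - [0,-2,-119]
    - [0,-2,-122]
    - [0,-2,-124]
    - [0,-2,-124]
  spin: [0,0,0,0,0,0,0,0,0,0]
  fingers: [0,0,0,0,0,0,0,0,0,0]

```text
time_s: 7.45
eef_pos: [0.6076, -0.0386, 0.0902]
eef_rot: [-0.491, 0.51, -0.49, -0.509]
wrist_force: [2.2, 2.4, 3.6]
opening: -0.001
```

step_arm:
  xyz:
    - [0,0,0]
    - [0,0,0]
  spin: [0,0]
  fingers: [0,0]

```text
time_s: 7.65
eef_pos: [0.6074, -0.0387, 0.0901]
eef_rot: [-0.491, 0.51, -0.49, -0.509]
wrist_force: [2.8, 0.8, 3.8]
opening: -0.0
```

```bash
python3 -c "
from h import *
avg()"
```

```text
8.25 F [3.05 0.21 4.25] sd [0.29 0.81 0.54] pos [ 0.60692 -0.03879  0.08958] depth mm 6.42
```

step_arm:
  xyz:
    - [0,0,5]
    - [0,0,15]
    - [0,0,15]
    - [0,0,15]
  spin: [0,0,0,0]
  fingers: [0,0,0,0]

```text
time_s: 8.65
eef_pos: [0.606, -0.0384, 0.1041]
eef_rot: [0.49, -0.509, 0.491, 0.51]
wrist_force: [-0.2, -0.7, -0.6]
opening: -0.0
```

```bash
python3 -c "
from h import *
avg()"
```

```text
9.25 F [ 0.   -0.02 -0.02] sd [0.43 0.58 0.4 ] pos [ 0.60623 -0.03847  0.10396] depth mm -7.96
```

step_arm:
  xyz:
    - [0,0,50]
    - [0,0,100]
    - [-16,-40,110]
    - [-34,-85,110]
    - [-51,-130,110]
    - [-69,-175,110]
    - [-86,-219,110]
    - [-98,-248,110]
    - [-98,-248,110]
    - [-98,-248,110]
  spin: [0,0,0.03,0.06,0.09,0.12,0.15,0.18,0.18,0.18]
  fingers: [0,0,0,0,0,0,0,0,0,0]

```text
time_s: 10.25
eef_pos: [0.5082, -0.287, 0.2142]
eef_rot: [0.443, -0.551, 0.443, 0.551]
wrist_force: [-0.8, 0.7, -0.5]
opening: -0.006
```

step_arm:
  xyz:
    - [0,0,0]
    - [0,0,0]
    - [0,0,0]
  spin: [0,0,0]
  fingers: [0,0,0]

```text
time_s: 10.55
eef_pos: [0.5091, -0.2855, 0.2143]
eef_rot: [0.442, -0.552, 0.442, 0.552]
wrist_force: [0.4, 0.3, 0.0]
opening: 0.0
```

```bash
python3 -c "
from h import *
wrist('w4')
T=np.load('pics/w4.npy')
print(proj('wrist',[.5067,-.2886,.085],T),proj('wrist',[.4394,-.3035,.108],T))"
```

```text
10.55 [ 0.50906741 -0.28545102  0.21430003] [0.39090508 0.34277892 0.00396833] 0.000169913836205124
(np.float64(318.03809918908564), np.float64(223.66908125879132)) (np.float64(317.6013711596964), np.float64(117.79058868725855))
```

View pics/w4.png

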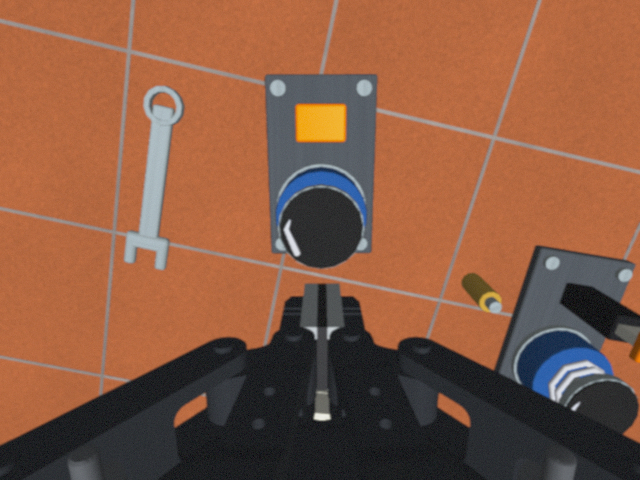

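step_arm:
  xyz:
    - [0,0,-40]
    - [0,0,-80]
    - [0,0,-100]
    - [0,0,-109]
    - [0,0,-113]
    - [0,0,-116]
    - [0,0,-119]
    - [0,0,-122]
    - [0,0,-125]
    - [0,0,-125]
  spin: [0,0,0,0,0,0,0,0,0,0]
  fingers: [0,0,0,0,0,0,0,0,0,0]

```text
time_s: 11.6
eef_pos: [0.5095, -0.2872, 0.0908]
eef_rot: [-0.443, 0.552, -0.443, -0.551]
wrist_force: [-0.4, 0.8, 8.6]
opening: -0.002
```

step_arm:
  xyz:
    - [0,0,0]
    - [0,0,0]
  spin: [0,0]
  fingers: [0,0]

```text
time_s: 11.8
eef_pos: [0.5095, -0.2873, 0.0912]
eef_rot: [-0.443, 0.552, -0.443, -0.55]
wrist_force: [-0.0, 1.6, 7.7]
opening: 0.002
```

```bash
python3 -c "
from h import *
avg()"
```

```text
12.4 F [-1.1   1.53  7.94] sd [0.42 0.56 0.53] pos [ 0.50952 -0.28726  0.09118] depth mm 4.82
```

step_arm:
  xyz:
    - [0,0,5]
    - [0,0,15]
    - [0,0,15]
    - [0,0,15]
  spin: [0,0,0,0]
  fingers: [0,0,0,0]

```text
time_s: 12.8
eef_pos: [0.5086, -0.2867, 0.1046]
eef_rot: [-0.443, 0.552, -0.443, -0.551]
wrist_force: [-0.0, 0.5, 0.5]
opening: -0.0
```

```bash
python3 -c "
from h import *
avg()"
```

```text
13.4 F [-0.1  -0.02  0.07] sd [0.47 0.35 0.45] pos [ 0.50838 -0.28642  0.10399] depth mm -7.99
```

step_arm:
  xyz:
    - [0,0,50]
    - [0,0,100]
    - [5,40,110]
    - [10,85,110]
    - [16,130,110]
    - [21,175,110]
    - [26,220,110]
    - [29,246,110]
    - [29,246,100]
    - [29,246,90]
  spin: [0,0,-0.03,-0.06,-0.09,-0.12,-0.15,-0.18,-0.18,-0.18]
  fingers: [0,0,0,0,0,0,0,0,0,0]

```text
time_s: 14.4
eef_pos: [0.5377, -0.0403, 0.194]
eef_rot: [-0.49, 0.51, -0.49, -0.51]
wrist_force: [0.2, 0.5, 0.4]
opening: 0.0
```

step_arm:
  xyz:
    - [0,0,0]
    - [0,0,0]
    - [0,0,0]
    - [0,0,0]
  spin: [0,0,0,0]
  fingers: [0,0,0,0]

```text
time_s: 14.8
eef_pos: [0.5378, -0.0414, 0.1946]
eef_rot: [-0.491, 0.509, -0.491, -0.509]
wrist_force: [-0.4, -0.0, -0.0]
opening: -0.002
```

```bash
python3 -c "
from h import *
wrist('w5')
print(ray('wrist',319,125.5,.108,np.load('pics/w3.npy')),ray('wrist',319.5,229,.085,np.load('pics/w3.npy')))
T=np.load('pics/w5.npy')
print(proj('wrist',[.5363,-.0416,.108],T))"
```

```text
14.8 [ 0.53776478 -0.04139218  0.194588  ] [-0.35095012 -0.02486757 -0.00857673] -0.002434313942734386
[ 0.53866178 -0.03898762  0.108     ] [ 0.60669489 -0.03620132  0.085     ]
(np.float64(321.3318736680321), np.float64(244.1284928920874))
```

View pics/w5.png

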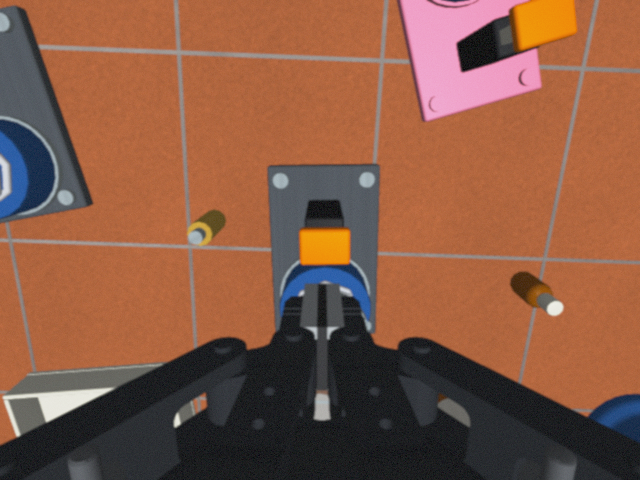

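step_arm:
  xyz:
    - [0,1,-30]
    - [0,1,-55]
    - [0,1,-68]
    - [0,1,-74]
    - [0,1,-78]
    - [0,1,-82]
    - [0,1,-86]
    - [0,1,-90]
    - [0,1,-93]
    - [0,1,-93]
  spin: [0,0,0,0,0,0,0,0,0,0]
  fingers: [0,0,0,0,0,0,0,0,0,0]

```text
time_s: 15.85
eef_pos: [0.538, -0.0397, 0.1012]
eef_rot: [-0.491, 0.51, -0.49, -0.509]
wrist_force: [-0.0, 0.4, 1.4]
opening: -0.001
```

step_arm:
  xyz:
    - [0,0,-1]
    - [0,0,-2]
    - [0,0,-3]
    - [0,0,-3]
    - [0,0,-3]
  spin: [0,0,0,0,0]
  fingers: [0,0,0,0,0]

```text
time_s: 16.35
eef_pos: [0.5381, -0.0397, 0.1008]
eef_rot: [-0.49, 0.51, -0.49, -0.509]
wrist_force: [-9.5, 1.0, 22.1]
opening: -0.004
```

step_arm:
  xyz:
    - [0,0,2]
    - [0,0,5]
    - [0,0,20]
    - [0,0,60]
    - [-30,0,100]
    - [-75,0,120]
    - [-120,0,130]
    - [-160,0,130]
    - [-160,0,130]
    - [-160,0,130]
  spin: [0,0,0,0,0,0,0,0,0,0]
  fingers: [0,0,0,0,0,0,0,0,0,0]

```text
time_s: 17.35
eef_pos: [0.3775, -0.0397, 0.2286]
eef_rot: [-0.491, 0.51, -0.49, -0.509]
wrist_force: [0.9, 0.4, -0.1]
opening: -0.002
```

```bash
python3 -c "
from h import *
a=eyes.camera('scene');cv2.imwrite('pics/s9.png',cv2.resize(a[180:390,180:560,::-1],None,fx=2.1,fy=2.1))
cv2.imwrite('pics/t9.png',eyes.camera('top')[:,:,::-1])
print(proj('scene',[.5375,-.04,.108]),proj('scene',[.5375,-.04,.09]))
print(ctrl.get_obs()['time_s'],ctrl.get_obs()['eef_pos'],ctrl.get_obs()['wrist_force'])"
```

```text
(np.float64(350.31802207595166), np.float64(238.091771895898)) (np.float64(349.72414359181164), np.float64(246.06762312435993))
17.45 [ 0.3783893  -0.03981076  0.22851425] [-0.19618868 -0.13996275 -0.08863695]
```

View pics/s9.png

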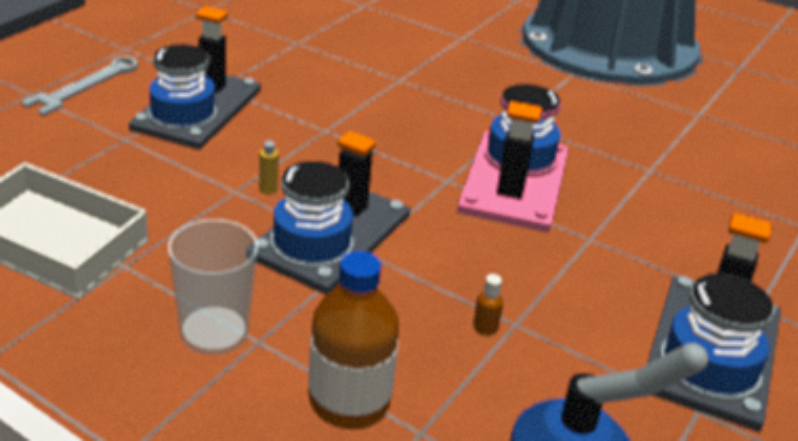

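View pics/t9.png

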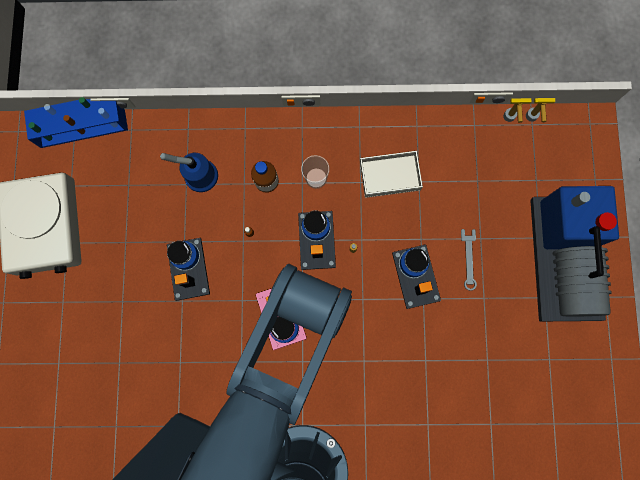

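The scene view shows the middle tag seated on its guide at about (357,143). The other two tags are up with their strips visible, at (212,14) and (750,227). In the top view no mount or bystander has moved visibly, and the gripper is clear.

```bash
python3 -c "
from bench import hand_in
print(hand_in())"
```

```text
the job is handed in; nothing more can be done
None
```

The middle mount is the softest. I pushed its orange tag fully down, left the other two tags up, and handed the job in at about 17.5 s.

I pressed the three pads in the order asked, left, middle, right, and worked out the stiffness from the averaged wrist force:

| Mount | Pressed by (mm) | Force (N) | Stiffness after the first 1 N (N/mm) |
|---|---|---|---|
| Left | 7.1 | 7.8 | 0.94 |
| Middle | 6.4 | 4.3 | 0.51 |
| Right | 4.8 | 7.9 | 1.43 |

- **Tag:** I pushed it until it hit its stop. The fingertip was then at about 90 mm, the fully-down height, and the force rose to 22 N. For a moment there was also about 9.5 N sideways on the fingertips.
- **Last pictures:** They show the middle tag down, the left and right tags up, and all the pads sprung back. The mounts and bystanders have not visibly moved, and the gripper was touching nothing.
- **Camera disagreement:** The top and wrist cameras differed by about 2–6 mm on positions, so I aimed between them. No check failed.

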